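# Reset a pressure switch on an electrician's training board

### The job

The pressure switch on the training board has to be reset: first switch the yellow isolator off (turn its red handle anticlockwise to the white dot) and leave it off while you adjust. Turn the black setting knob until the pointer under the window, drawn over by its spring, stands on the red set mark, let go of the knob, and only then switch the isolator back fully on (clockwise to the green dot). Do not shift the loose fittings, meter and tools lying about.

Things in the scene. Friction and masses are not known exactly. Their poses are not given: they have to be found in the camera images.
- board: Plywood training board screwed to the bench: 420 (its x) x 660 (its y) x 38 mm high. Origin: centre of its underside. It carries the pressure switch and the isolator on its near half (which is on the left varies) and, along its far edge (board x 85 to 180 mm), fixed breakers, contactor, lampholders, junction box and socket up to 83 mm above it
- pressure_switch: Blue pressure switch fixed on the board, face up: 200 (its x) x 120 x 52 mm high, flat top. Origin: centre of its underside, 38 mm above the bench. At its -x half a plate with the black setting knob (axis x = -50, y = 0 mm); at its +x half a clear fixed window over the coil spring, the arm with black pointer, the white arc scale along the +y side and the red set mark on it
- knob_grip (a point): Centre of the black fluted setting knob: round, 40 mm diameter, 26 mm tall, vertical axis, its underside 10 mm above the housing's flat top, so this point is 23 mm above that top and 113 mm above the bench. Nothing else stands above the housing's top within 50 mm of the axis
- setting_knob (a joint): Angle of the setting knob in rad, 0 to 4.1; it grows CLOCKWISE seen from above, which stretches the spring and carries the pointer along the scale towards the knob end (the switch's -x) by about 8.6 mm per rad. It stays where it is left (about 0.15 N m to turn it)
- pointer_tip (a point): Tip of the black pointer, on the indicator arm under the window, 43 mm above the switch's underside. The arm is 72 mm long from its pivot (switch x = 45, y = -30 mm) to this tip
- set_mark (a point): The place where the pointer's tip stands when it is exactly on the red set mark (the mark is a 5 mm wide red tab just beyond the tip, clipped to the scale at a position that varies). The knob has always to be turned clockwise, by 1.0 to 3.3 rad, to bring the pointer to it
- isolator: Rotary isolator fixed to the board: grey box with yellow cover, 92 x 92 x 60 mm high. Origin: centre of its underside, on the board's top (38 mm above the bench); z up. On its cover, 38 mm from the handle's axis (its centre), are two dots: green (on) in its +x direction, white (off) 60 degrees anticlockwise from it
- handle_grip (a point): On the vertical axis of the isolator's red handle, in the middle of its grip, 119.5 mm above the bench. The grip is a bar 56 mm long, 14 mm wide, 27 mm tall (15 mm below to 12 mm above this point) on a red disc of 24 mm radius, 5 mm high, 3 mm above the yellow cover; the bar lies along this point's own x axis, +x being its pointer end with a white line
- isolator_handle (a joint): Angle of the isolator handle in rad: 0 = off (pointer end at the white dot), 1.047 = on (pointer end at the green dot), with stops at both ends; grows CLOCKWISE seen from above. It stays where it is left (about 0.15 N m to turn it)
- screwdriver: Bystander, loose on the board between the two instruments: red-handled screwdriver 170 mm long, lying along its x, 26 mm high. Origin: middle of its length, at its underside; handle to -x
- spare_breaker: Bystander, loose on the board: white modular breaker lying on its side, 82 x 70 x 18 mm
- light_switch: Bystander, loose on the board's left side: white light switch 70 x 70 x 43 mm, origin under its centre
- motion_sensor: Bystander, loose on the board's right side: white domed motion sensor, 84 mm diameter, 42 mm high, origin under its centre
- multimeter: Bystander, loose on the bench left of the board: yellow meter 155 x 78 x 42 mm, origin under its centre
- side_cutters: Bystander, loose on the bench right of the board: blue-handled cutters about 165 mm long along x, 15 mm high
- lampholder: Bystander, loose on the bench right of the board: black lampholder 54 mm diameter, 60 mm high, origin under its centre

How it is judged (in metres and radians):
On the way, in this order (a step that is already met when the one before it is completed fails the run):
1. the isolator is switched off, the knob still as it was found (value of joint isolator_handle below 0.15 rad and distance of pointer_tip from where it was at the start of the episode below 0.003 m), for 0.2 s.
2. with the isolator off, the pointer stands on the red mark and the knob is released (value of joint isolator_handle below 0.15 rad and horizontal distance between pointer_tip and set_mark below 0.0025 m and contact force between the fingers and pressure_switch below 0.2 N), for 0.3 s.
3. the isolator is switched on again (value of joint isolator_handle above 0.9 rad), for 0.2 s.
At the end, for the whole second after the job is handed in: The isolator is fully on (joint above 0.9 of 1.047 rad) and the pointer's tip stands on the red set mark, within its width (2.5 mm either side of its middle), everything let go (value of joint isolator_handle above 0.9 rad and horizontal distance between pointer_tip and set_mark below 0.0025 m); the robot touches nothing.
It fails at once if the setting knob is turned while the isolator is not off (value of joint isolator_handle above 0.35 rad and (velocity of joint setting_knob above 0.2 rad/s or velocity of joint setting_knob below -0.2 rad/s)).
It fails at once if a loose thing lying about is shifted by more than 25 mm (distance of any of screwdriver, spare_breaker, light_switch, motion_sensor, multimeter, side_cutters, lampholder from where it was at the start of the episode above 0.025 m).
It also fails if it takes over 72 s, if anything falls off the work surface, if the arm or the gripper's body presses on something with over 40 N, if the wrist force passes 120 N, or if a joint passes its speed limit or range.

### The arm

A 6-joint arm with a two-finger parallel gripper is mounted at the origin on the work surface. World frame = base frame: x ahead of the robot, y to its left, z up, the work surface at z = 0. Lengths are in mm, angles in degrees, forces in N, time in s.
With the tool pointing down it reaches from about 400 to 825 mm from the base axis. Payload 7 kg.
Tool frame: the origin (TCP) lies midway between the tips of the shut fingers; the grasp point (between the pads) lies 19 mm behind it; z points along the fingers, y is the line along which they close (so a half turn about z gives the same grasp; the last joint's range is limited). The gripper opens to 85 mm and grips with 20 to 120 N. Pads are 22 mm wide; open, the fingers measure 114 mm over their backs; the gripper's body (76 mm by 85 mm) begins 54 mm behind the grasp point. The pads swing forward as they close: fully open they stand 13 mm farther back than shut.
Start: joints at [-56.488, 20.546, 0.682, 0, -70.136, -16.507], TCP at [197.385, -645.472, 231.302] pointing down, gripper open.
Joint ranges: [-176.03, 176.03], [-82.01, 121.73], [-58.28, 71.71], [-173.87, 95.51], [-174.79, -0.11], [-173.66, 173.66]. Speed limits (degrees/s): [136.94, 136.94, 172.46, 180, 180, 180].

### API

Orientations are given as [roll, pitch, yaw] about the fixed x, y, z axes, in that order (R = Rz(yaw) Ry(pitch) Rx(roll)).
In Python, from plant import sensors, viewer, bot gives the robot as it stands. The module is installed in compiled form; this text tells all that it offers.
- The arm moves only by the shell command python3 -m crank 'ROWS' [FORCE]. ROWS is JSON, a list of rows, each an object of numbers: "dx", "dy", "dz": the shift along the world's x, y, z in cm; "ax", "ay", "az": the turn, a rotation vector about the world's x, y, z in degrees; "grip": the gripper command: -1 is fully open, 1 is shut, values between are in proportion. A call has 1 to 12 rows; each row is the pose to reach, as a shift and turn from the pose commanded when the call began; what a row does not reach only later rows make up. A row lasts 1/10 s, in which the tool goes at most 50 mm and 8.59 degrees, less where a joint would pass 70% of its speed; a pose out of reach is approached as far as the arm can. A call with a gripper value outside its range is refused whole. The fingers move at their own pace and stop on an object; FORCE is the grip in N (left out, the last holds). Time passes only in rows, so rows that repeat a pose let the fingers close. It gives the time, the measured TCP pose, the force, the opening and the grip force at its end, in the units of the state.
- sensors.observe(): the state, without advancing time (a new reading comes with each control period).
- viewer.snapshot(name): name is "scene" or "top"; returns a dict with "image" (480x640x3 uint8, red, green, blue), "z_map" (480x640 float32, mm along the optical axis (not along the pixel's ray), 0 where there is no reading), "fx", "fy", "cx", "cy" (pixels), "camera_from_world" (4x4, takes a point from world to camera coordinates). Camera axes: x right, y down, z forward; pixel columns grow to the right and rows downward; lengths in mm; the calibration is good to about 2 mm. A picture is of the moment at which its call begins.
- bot.hand_in(): hands the job in; it is judged then, once.
The state is a dict: "time": time; "joint_positions": joint angles; "dq": joint speeds; "joint_efforts": joint torques, N m; "ee_pos": TCP position; "tool_rot": TCP orientation; "wrist_force": force on the tool from outside, world axes, zero at the start; "moment": the same for the moment, N m; "grip_width": finger opening in mm; "grip_force": force on a finger pad.
Only numpy, scipy, OpenCV 4.12 (cv2) and the standard library are available. Lean on these libraries where they do the work, as an engineer would, in place of code of your own. Each camera call takes 0.05 s, during which the arm holds its last target. There are 200 camera calls.

## Working session

There is one attempt and no reset: what is moved stays moved. The work goes in short steps, Python scripts to look and compute and a shell command to move; the robot and the scene stay as the last step left them, time stands still between calls to the robot, and variables do not carry over. Pictures are saved under pics/ and viewed, at most 10 in all, crops included, and the job is handed in when it is done.

```bash
mkdir -p pics; cat > h.py <<'E'
import numpy as np, cv2
from plant import sensors, viewer, bot
def snap(n):
    s=viewer.snapshot(n); s['bgr']=cv2.cvtColor(s['image'],cv2.COLOR_RGB2BGR); return s
def ray(s,uv,z):
    "pixel -> world point on the plane at height z"
    M=np.linalg.inv(s['camera_from_world']); uv=np.atleast_2d(uv).astype(float)
    d=np.c_[(uv[:,0]-s['cx'])/s['fx'],(uv[:,1]-s['cy'])/s['fy'],np.ones(len(uv))]@M[:3,:3].T
    c=M[:3,3]; return c+d*((z-c[2])/d[:,2])[:,None]
def proj(s,p):
    p=np.atleast_2d(p); q=p@s['camera_from_world'][:3,:3].T+s['camera_from_world'][:3,3]
    return np.c_[q[:,0]/q[:,2]*s['fx']+s['cx'],q[:,1]/q[:,2]*s['fy']+s['cy']]
E
python3 - <<'E'
from h import *
for n in('top','scene'):
    s=snap(n); cv2.imwrite(f'pics/{n}0.png',s['bgr']); print(n,s['fx'],s['cx'],s['cy'],np.linalg.inv(s['camera_from_world']).round(3).tolist())
o=sensors.observe(); print(o)
E
```

```text
top 470.74580450741024 321.288408757501 238.63579861591535 [[-0.0, -0.993, 0.119, 447.175], [-1.0, 0.002, 0.015, -6.442], [-0.015, -0.119, -0.993, 1288.959], [0.0, 0.0, 0.0, 1.0]]
scene 616.7123685400046 318.28269931029837 240.22651001617106 [[-0.031, 0.804, -0.594, 1623.555], [1.0, 0.022, -0.022, 18.834], [-0.005, -0.594, -0.804, 1489.034], [0.0, 0.0, 0.0, 1.0]]
{'time': 0.1, 'joint_positions': array([-5.64882415e+01,  2.05892317e+01,  6.38611038e-01, -1.73133212e-02,
       -7.01354339e+01, -1.65057671e+01]), 'dq': array([-0.01204817, -0.08149991, -0.00078154,  0.14008104,  0.05599632,
        0.04125731]), 'joint_efforts': array([-1.15036797e-03, -5.84764767e+01,  2.94110459e+01,  6.95457727e+00,
       -3.15485362e-03,  6.04595893e-07]), 'ee_pos': array([ 197.25213273, -645.08618269,  230.43411588]), 'tool_rot': array([ 1.79912867e+02, -8.84569979e-03, -1.62999897e+02]), 'wrist_force': array([0.03763464, 1.0943465 , 0.14446481]), 'moment': array([-0.00681556, -0.02222402,  0.02754507]), 'grip_force': 0.0, 'grip_width': 85.3110232889771}
```

View pics/top0.png

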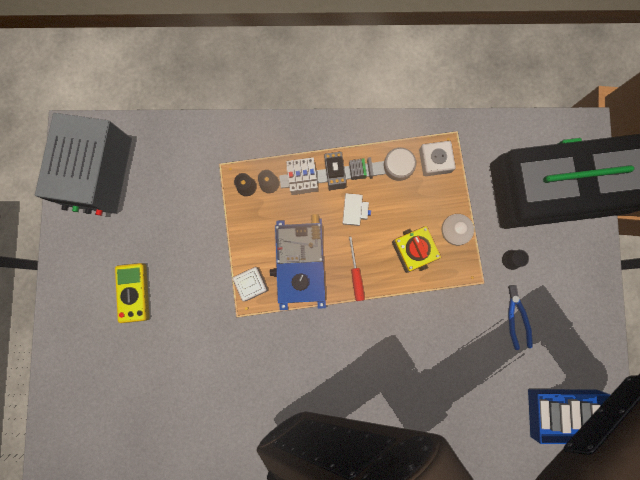

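View pics/scene0.png

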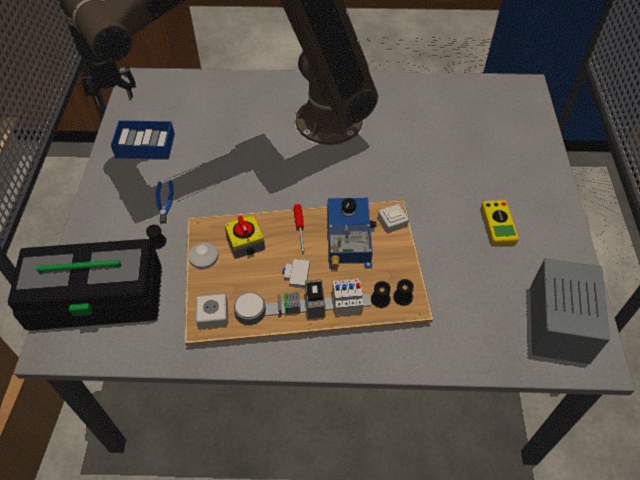

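The top view shows the switch around (300,264), with its knob at (301,282), and the isolator at (417,249). The scene view shows the same two at (349,230) and (244,232). Next I'll enlarge both in one composite.

```bash
python3 - <<'E'
from h import *
t=cv2.imread('pics/top0.png'); c=cv2.imread('pics/scene0.png')
def crop(i,x,y,w,h): return cv2.resize(i[y:y+h,x:x+w],(400,300),interpolation=cv2.INTER_CUBIC)
# top switch 265..345,(215..) 
a=crop(t,260,205,80,60); b=crop(t,385,220,80,60); d=crop(c,310,215,80,60); e=crop(c,205,200,80,60)
cv2.imwrite('pics/comp1.png',np.vstack([np.hstack([a,b]),np.hstack([d,e])]))
E
```

```text
(no output)
```

View pics/comp1.png

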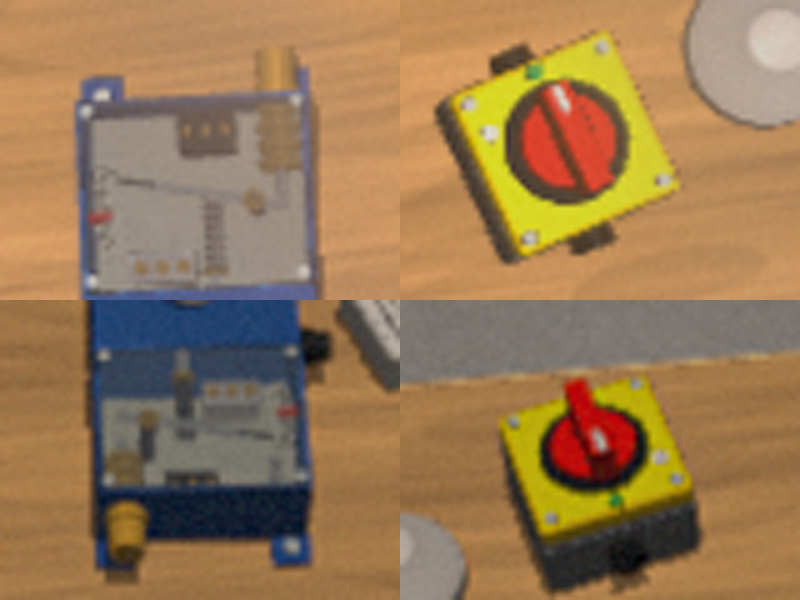

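The top composite shows the red mark at about (280.2,248.4) and the arm running from its pivot near (310.8,245.2) to a tip near (281,240.5). On the isolator, the bar points at the green dot near (412,234), and the white dot is near (403,246). Now I'll measure these.

```bash
cat >> h.py <<'E'
def big(m):
    c=max(cv2.findContours(m,cv2.RETR_EXTERNAL,cv2.CHAIN_APPROX_NONE)[0],key=cv2.contourArea); return c[:,0,:].astype(np.float32)
def cen(m):
    v,u=np.nonzero(m); return np.array([u.mean(),v.mean()]),len(u)
def box(mask,x0,y0,x1,y1):
    o=np.zeros_like(mask); o[y0:y1,x0:x1]=mask[y0:y1,x0:x1]; return o
E
python3 - <<'E'
from h import *
R={'top':dict(iso=(385,215,465,290),sw=(262,200,340,315),win=(270,220,300,262)),'scene':dict(iso=(205,200,285,265),sw=(315,185,380,280),win=(355,225,375,255))}
for n in R:
    s=snap(n); hsv=cv2.cvtColor(s['bgr'],cv2.COLOR_BGR2HSV)
    ye=box(cv2.inRange(hsv,(25,120,90),(35,255,255)),*R[n]['iso'])
    c=big(ye); c=cv2.convexHull(c)[:,0]
    r=cv2.minAreaRect(ray(s,c,98)[:,:2].astype(np.float32)); print(n,'iso',r)
    redm=cv2.inRange(hsv,(0,140,70),(8,255,255))|cv2.inRange(hsv,(172,140,70),(180,255,255))
    p,k=cen(box(redm,*R[n]['iso'])); print('red handle',p,k,ray(s,p,110).round(1))
    gr=box(cv2.inRange(hsv,(45,100,30),(85,255,255)),*R[n]['iso']); p,k=cen(gr); print('green',p,k,ray(s,p,98).round(1))
    bl=box(cv2.inRange(hsv,(105,120,40),(125,255,255)),*R[n]['sw'])
    M=np.linalg.inv(s['camera_from_world']); v,u=np.nonzero(bl); z=s['z_map'][v,u]
    P=np.c_[(u-s['cx'])/s['fx']*z,(v-s['cy'])/s['fy']*z,z]@M[:3,:3].T+M[:3,3]
    k=(abs(P[:,2]-90)<6)
    rr=cv2.minAreaRect(P[k][:,:2].astype(np.float32)); print('sw',k.sum(),rr)
    dk=box(cv2.inRange(hsv,(0,0,0),(180,255,50)),*R[n]['sw']); zz=s['z_map']; vv,uu=np.mgrid[:480,:640]
    h=(np.stack([(uu-s['cx'])/s['fx']*zz,(vv-s['cy'])/s['fy']*zz,zz],-1)@M[:3,:3].T+M[:3,3])[...,2]
    kn=box((h>117).astype(np.uint8),*R[n]['sw']); p,q=cen(kn); print('knob',p,q,ray(s,p,126).round(1))
    rm=box(cv2.inRange(hsv,(0,90,70),(8,255,255))|cv2.inRange(hsv,(170,90,70),(180,255,255)),*R[n]['win']); p,q=cen(rm); print('mark',p,q,ray(s,p,81).round(1))
E
```

```text
top iso ((565.0347290039062, -232.828125), (86.72007751464844, 86.54806518554688), 23.315467834472656)
red handle [418.28169014 248.02816901] 284 [[ 564.  -232.5  110. ]]
green [411.4 234.2] 5 [[ 600.5 -218.2   98. ]]
sw 875 ((479.608154296875, 65.96553039550781), (96.99952697753906, 114.90264892578125), 2.6826305389404297)
knob [299.82706767 276.86090226] 266 [[491.5  63.6 126. ]]
mark [279.5  248.25] 8 [[567.  119.2  81. ]]
scene iso ((566.5266723632812, -234.05648803710938), (87.38160705566406, 89.25079345703125), 23.39410972595215)
red handle [242.5915493 226.9342723] 213 [[ 564.4 -234.6  110. ]]
green [248.6 237.2] 5 [[ 591.2 -216.1   98. ]]
sw 782 ((530.81103515625, 66.47892761230469), (208.21104431152344, 118.3043212890625), 2.7304413318634033)
knob [348.14117647 207.6       ] 170 [[498.8  63.  126. ]]
mark [367.375 236.625] 8 [[567.2 119.5  81. ]]
```

```bash
python3 - <<'E'
from h import *
a=np.deg2rad(2.7); Rm=np.array([[np.cos(a),-np.sin(a)],[np.sin(a),np.cos(a)]])
for n,b in(('top',(283,262,320,302)),('scene',(330,190,370,222))):
    s=snap(n); g=s['bgr'].max(2); m=box((g<60).astype(np.uint8),*b)
    c=big(m); (q,r)=cv2.minEnclosingCircle(ray(s,c,126)[:,:2].astype(np.float32)); print(n,'knob',q,r,cv2.contourArea(c))
    # blue outline at z=90, near corner edges
    hsv=cv2.cvtColor(s['bgr'],cv2.COLOR_BGR2HSV)
    bl=box(cv2.inRange(hsv,(105,120,40),(125,255,255)),262,180,390,315); w=ray(s,big(bl),90)[:,:2]
    print('outline min/max in sw frame', ((w-[530.5,66.2])@Rm).min(0),((w-[530.5,66.2])@Rm).max(0))
t=snap('top'); print('tip0 sw frame',(ray(t,[280.8,240.6],81)[0,:2]-[530.5,66.2])@Rm,'pivot',(ray(t,[310.8,245.2],81)[0,:2]-[530.5,66.2])@Rm)
E
```

```text
Traceback (most recent call last):
  File "h.py", line 14, in big
    c=max(cv2.findContours(m,cv2.RETR_EXTERNAL,cv2.CHAIN_APPROX_NONE)[0],key=cv2.contourArea); return c[:,0,:].astype(np.float32)
ValueError: max() iterable argument is empty
```

```bash
python3 -m crank '[{"dz":3,"grip":0.0},{"dx":5,"dz":3,"az":7,"grip":0.0},{"dx":9,"dy":2,"dz":3,"az":7,"grip":0.0}]' 40; python3 -c "
from h import *
print(sensors.observe()['joint_positions'])"
```

```text
[-5.64876054e+01  2.05684434e+01  6.60083139e-01 -5.67839773e-03
 -7.01342134e+01 -1.65062100e+01]$[0]: bad value
```

```bash
python3 - <<'E'
from h import *
a=np.deg2rad(2.7); Rm=np.array([[np.cos(a),-np.sin(a)],[np.sin(a),np.cos(a)]])
for n,b in(('top',(283,262,320,302)),('scene',(330,190,370,222))):
    s=snap(n); hsv=cv2.cvtColor(s['bgr'],cv2.COLOR_BGR2HSV); m=box(((hsv[...,1]<110)&(hsv[...,2]<90)).astype(np.uint8)*255,*b)
    if m.any():
        c=big(m); (q,r)=cv2.minEnclosingCircle(ray(s,c,126)[:,:2].astype(np.float32)); print(n,'knob',q,r,cv2.contourArea(c))
    bl=box(cv2.inRange(hsv,(105,120,40),(125,255,255)),262,180,390,315); w=ray(s,big(bl),90)[:,:2]
    print('outline min/max in sw frame', ((w-[530.5,66.2])@Rm).min(0),((w-[530.5,66.2])@Rm).max(0))
t=snap('top'); print('tip0 sw frame',(ray(t,[280.8,240.6],81)[0,:2]-[530.5,66.2])@Rm,'pivot',(ray(t,[310.8,245.2],81)[0,:2]-[530.5,66.2])@Rm)
E
python3 -m crank '[{"dx":0,"dy":0,"dz":3,"ax":0,"ay":0,"az":0,"grip":0.1},{"dx":5,"dy":0,"dz":3,"ax":0,"ay":0,"az":7,"grip":0.1},{"dx":9,"dy":2,"dz":3,"ax":0,"ay":0,"az":7,"grip":0.1}]' 40; python3 -c "
from h import *
print(sensors.observe()['joint_positions'])"
```

```text
top knob (480.2731628417969, 63.55552291870117) 21.124366760253906 176.0
outline min/max in sw frame [-116.72308812  -54.69929215] [-2.07085144 59.69578783]
scene knob (494.38641357421875, 62.66493225097656) 32.89777374267578 157.0
outline min/max in sw frame [-99.09998292 -59.79486557] [ 0.43745736 61.41150041]
tip0 sw frame [58.61913311 47.12868461] pivot [ 42.85282472 -29.87335521]
time: 0.7
ee_pos: [288.2, -627.0, 261.9]
tool_rot: [-179.9, 0.0, -155.9]
wrist_force: [0.6, -0.8, -0.1]
grip_width: 44.1
grip_force: 0.0
[-4.91636575e+01  2.10183342e+01  5.34147481e+00  2.36806963e-02
 -7.42166864e+01 -1.67633097e+01]
```

```bash
python3 -m crank '[{"dx":3,"dy":4,"dz":0,"ax":0,"ay":0,"az":-0.6,"grip":0.1},{"dx":6,"dy":8,"dz":0,"ax":0,"ay":0,"az":-0.6,"grip":0.1},{"dx":9,"dy":12,"dz":0,"ax":0,"ay":0,"az":-0.6,"grip":0.1},{"dx":12,"dy":16,"dz":0,"ax":0,"ay":0,"az":-0.6,"grip":0.1},{"dx":15,"dy":20,"dz":0,"ax":0,"ay":0,"az":-0.6,"grip":0.1},{"dx":18,"dy":24,"dz":0,"ax":0,"ay":0,"az":-0.6,"grip":0.1},{"dx":21,"dy":28,"dz":0,"ax":0,"ay":0,"az":-0.6,"grip":0.1},{"dx":24,"dy":32,"dz":0,"ax":0,"ay":0,"az":-0.6,"grip":0.1},{"dx":26,"dy":36,"dz":0,"ax":0,"ay":0,"az":-0.6,"grip":0.1},{"dx":27.8,"dy":39.2,"dz":-4,"ax":0,"ay":0,"az":-0.6,"grip":0.1},{"dx":27.8,"dy":39.2,"dz":-8,"ax":0,"ay":0,"az":-0.6,"grip":0.1},{"dx":27.8,"dy":39.2,"dz":-10,"ax":0,"ay":0,"az":-0.6,"grip":0.1}]'
```

```text
time: 1.9
ee_pos: [564.2, -231.4, 157.7]
tool_rot: [179.8, -0.2, -156.5]
wrist_force: [0.0, 0.3, 0.9]
grip_width: 38.3
grip_force: 0.0
```

```bash
python3 -m crank '[{"dx":0,"dy":0,"dz":-2,"ax":0,"ay":0,"az":0,"grip":0.1},{"dx":0,"dy":0,"dz":-4,"ax":0,"ay":0,"az":0,"grip":0.1},{"dx":0,"dy":0,"dz":-4.8,"ax":0,"ay":0,"az":0,"grip":0.1},{"dx":0,"dy":0,"dz":-4.8,"ax":0,"ay":0,"az":0,"grip":0.1},{"dx":0,"dy":0,"dz":-4.8,"ax":0,"ay":0,"az":0,"grip":0.1}]' 40
python3 - <<'E'
from h import *
a=snap('top')['bgr'][205:295,370:490]; b=snap('scene')['bgr'][175:265,185:305]
cv2.imwrite('pics/iso2.png',np.hstack([cv2.resize(x,(400,300),interpolation=cv2.INTER_CUBIC) for x in(a,b)]))
E
```

```text
time: 2.4
ee_pos: [565.9, -233.7, 114.2]
tool_rot: [-180.0, 0.0, -156.6]
wrist_force: [0.0, -0.2, 0.1]
grip_width: 38.5
grip_force: 0.0
```

View pics/iso2.png

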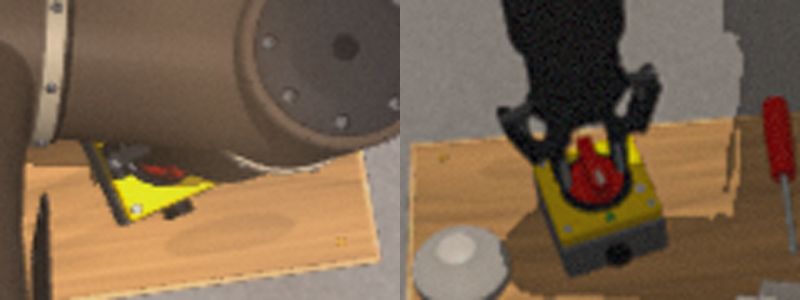

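The scene half of the picture shows the fingers straddling the red handle evenly, near crop pixel (590,175). The arm hides it in the top view. I'll close the gripper and turn it anticlockwise.

```bash
python3 -m crank '[{"dx":0,"dy":0,"dz":-0.3,"ax":0,"ay":0,"az":0,"grip":1},{"dx":0,"dy":0,"dz":-0.3,"ax":0,"ay":0,"az":0,"grip":1},{"dx":0,"dy":0,"dz":-0.3,"ax":0,"ay":0,"az":0,"grip":1},{"dx":0,"dy":0,"dz":-0.3,"ax":0,"ay":0,"az":0,"grip":1},{"dx":0,"dy":0,"dz":-0.3,"ax":0,"ay":0,"az":0,"grip":1}]' 40
python3 -m crank '[{"dx":0,"dy":0,"dz":0,"ax":0,"ay":0,"az":8,"grip":1},{"dx":0,"dy":0,"dz":0,"ax":0,"ay":0,"az":16,"grip":1},{"dx":0,"dy":0,"dz":0,"ax":0,"ay":0,"az":24,"grip":1},{"dx":0,"dy":0,"dz":0,"ax":0,"ay":0,"az":32,"grip":1},{"dx":0,"dy":0,"dz":0,"ax":0,"ay":0,"az":40,"grip":1},{"dx":0,"dy":0,"dz":0,"ax":0,"ay":0,"az":48,"grip":1},{"dx":0,"dy":0,"dz":0,"ax":0,"ay":0,"az":56,"grip":1},{"dx":0,"dy":0,"dz":0,"ax":0,"ay":0,"az":60.5,"grip":1},{"dx":0,"dy":0,"dz":0,"ax":0,"ay":0,"az":60.5,"grip":1},{"dx":0,"dy":0,"dz":0,"ax":0,"ay":0,"az":60.5,"grip":1},{"dx":0,"dy":0,"dz":0,"ax":0,"ay":0,"az":60.5,"grip":1}]' 
python3 -c "
from h import *
o=sensors.observe();print(o['moment'],o['joint_positions'])"
```

```text
time: 3.0
ee_pos: [564.9, -231.9, 110.8]
tool_rot: [179.9, 0.0, -156.6]
wrist_force: [-3.7, 9.0, 5.6]
grip_width: 13.1
grip_force: 39.9
time: 4.1
ee_pos: [564.5, -231.6, 110.8]
tool_rot: [179.9, 0.1, -96.1]
wrist_force: [-4.9, 12.5, 8.4]
grip_width: 13.1
grip_force: 40.1
[ 4.23882826  1.68388414 -0.20026267] [ -4.07099314  20.37121333 -16.50501913  -0.16897359 -53.18750557
  -1.94699179]
```

```bash
python3 -m crank '[{"dx":0,"dy":0,"dz":0,"ax":0,"ay":0,"az":0,"grip":0.1},{"dx":0,"dy":0,"dz":0,"ax":0,"ay":0,"az":0,"grip":0.1},{"dx":0,"dy":0,"dz":0,"ax":0,"ay":0,"az":0,"grip":0.1},{"dx":0,"dy":0,"dz":4,"ax":0,"ay":0,"az":0,"grip":0.1},{"dx":0,"dy":0,"dz":8,"ax":0,"ay":0,"az":0,"grip":0},{"dx":-1.2,"dy":4.2,"dz":8,"ax":0,"ay":0,"az":6,"grip":-0.5},{"dx":-2.4,"dy":8.4,"dz":8,"ax":0,"ay":0,"az":12,"grip":-0.5},{"dx":-3.6,"dy":12.6,"dz":8,"ax":0,"ay":0,"az":18,"grip":-0.5},{"dx":-4.8,"dy":16.8,"dz":8,"ax":0,"ay":0,"az":24,"grip":-0.5},{"dx":-6,"dy":21,"dz":8,"ax":0,"ay":0,"az":30,"grip":-0.5},{"dx":-7.2,"dy":25.2,"dz":8,"ax":0,"ay":0,"az":30,"grip":-0.5},{"dx":-8.5,"dy":29.7,"dz":8,"ax":0,"ay":0,"az":30,"grip":-0.5}]'
python3 -m crank '[{"dx":0,"dy":0,"dz":0,"ax":0,"ay":0,"az":0,"grip":-0.5},{"dx":0,"dy":0,"dz":0,"ax":0,"ay":0,"az":0,"grip":-0.5},{"dx":0,"dy":0,"dz":0,"ax":0,"ay":0,"az":0,"grip":-0.5}]'
python3 - <<'E'
from h import *
print(sensors.observe()['joint_positions'])
a=snap('top')['bgr'][205:325,370:490]; b=snap('scene')['bgr']
b2=snap('top')['bgr'][205:325,250:410]
cv2.imwrite('pics/iso3.png',np.hstack([cv2.resize(b2,(400,300)),cv2.resize(b[180:270,205:325],(400,300),interpolation=cv2.INTER_CUBIC)]))
cv2.imwrite('pics/iso3.png',np.vstack([cv2.imread('pics/iso3.png'),np.hstack([cv2.resize(a,(300,300)),cv2.resize(b[150:285,300:480],(500,300),interpolation=cv2.INTER_CUBIC)])]))
E
```

```text
time: 5.3
ee_pos: [479.9, 64.7, 190.6]
tool_rot: [-180.0, -0.0, -66.1]
wrist_force: [1.3, 1.7, -0.5]
grip_width: 63.9
grip_force: 0.0
time: 5.6
ee_pos: [480.5, 63.1, 190.3]
tool_rot: [180.0, -0.0, -66.1]
wrist_force: [-0.3, -0.6, -0.5]
grip_width: 63.9
grip_force: 0.0
[ 3.07951941e+01  4.33775832e+00 -2.61318065e+01  6.21029319e-03
 -5.95317151e+01 -6.90784790e+00]
```

View pics/iso3.png

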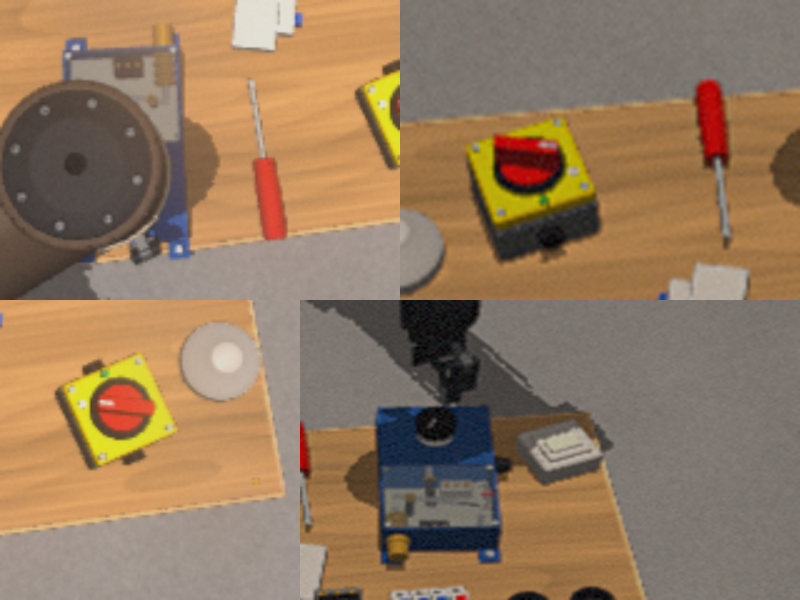

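The handle bar now points at the white dot (top crop (105,405)), so the isolator is off. Nothing loose has moved, and the scene camera still sees the window. I'll grip the knob and turn it about 85° first, short of the estimated 130°.

```bash
python3 -m crank '[{"dx":0,"dy":0,"dz":-3,"ax":0,"ay":0,"az":0,"grip":-0.5},{"dx":0,"dy":0,"dz":-6,"ax":0,"ay":0,"az":0,"grip":-0.5},{"dx":0,"dy":0,"dz":-8,"ax":0,"ay":0,"az":0,"grip":-0.5},{"dx":0,"dy":0,"dz":-9.2,"ax":0,"ay":0,"az":0,"grip":-0.5},{"dx":0,"dy":0,"dz":-9.2,"ax":0,"ay":0,"az":0,"grip":-0.5},{"dx":0,"dy":0,"dz":-9.2,"ax":0,"ay":0,"az":0,"grip":1},{"dx":0,"dy":0,"dz":-9.2,"ax":0,"ay":0,"az":0,"grip":1},{"dx":0,"dy":0,"dz":-9.2,"ax":0,"ay":0,"az":0,"grip":1},{"dx":0,"dy":0,"dz":-9.2,"ax":0,"ay":0,"az":0,"grip":1},{"dx":0,"dy":0,"dz":-9.2,"ax":0,"ay":0,"az":0,"grip":1}]' 40
python3 -m crank '[{"dx":0,"dy":0,"dz":0,"ax":0,"ay":0,"az":-8,"grip":1},{"dx":0,"dy":0,"dz":0,"ax":0,"ay":0,"az":-16,"grip":1},{"dx":0,"dy":0,"dz":0,"ax":0,"ay":0,"az":-24,"grip":1},{"dx":0,"dy":0,"dz":0,"ax":0,"ay":0,"az":-32,"grip":1},{"dx":0,"dy":0,"dz":0,"ax":0,"ay":0,"az":-40,"grip":1},{"dx":0,"dy":0,"dz":0,"ax":0,"ay":0,"az":-48,"grip":1},{"dx":0,"dy":0,"dz":0,"ax":0,"ay":0,"az":-56,"grip":1},{"dx":0,"dy":0,"dz":0,"ax":0,"ay":0,"az":-64,"grip":1},{"dx":0,"dy":0,"dz":0,"ax":0,"ay":0,"az":-72,"grip":1},{"dx":0,"dy":0,"dz":0,"ax":0,"ay":0,"az":-80,"grip":1},{"dx":0,"dy":0,"dz":0,"ax":0,"ay":0,"az":-85,"grip":1},{"dx":0,"dy":0,"dz":0,"ax":0,"ay":0,"az":-85,"grip":1}]'
python3 - <<'E'
from h import *
print(sensors.observe()['joint_positions'])
T=snap('top'); S=snap('scene'); t0=cv2.imread('pics/top0.png'); s0=cv2.imread('pics/scene0.png')
f=lambda x:cv2.resize(x,(400,300),interpolation=cv2.INTER_CUBIC)
A=lambda i:f(i[218:263,272:332]); B=lambda i:f(i[221:260,325:377])
cv2.imwrite('pics/win4.png',np.vstack([np.hstack([A(t0),A(T['bgr'])]),np.hstack([B(s0),B(S['bgr'])])]))
E
```

```text
time: 6.75
ee_pos: [480.2, 62.8, 99.2]
tool_rot: [180.0, -0.0, -66.1]
wrist_force: [-2.9, -4.1, 6.2]
grip_width: 38.8
grip_force: 40.9
time: 7.95
ee_pos: [475.9, 64.0, 99.0]
tool_rot: [179.8, -0.3, -151.3]
wrist_force: [-27.1, 12.2, 27.1]
grip_width: 38.9
grip_force: 43.2
[ 31.00208606  10.15467537 -33.13594202  -0.32467682 -46.98996213
 -92.12229477]
```

View pics/win4.png

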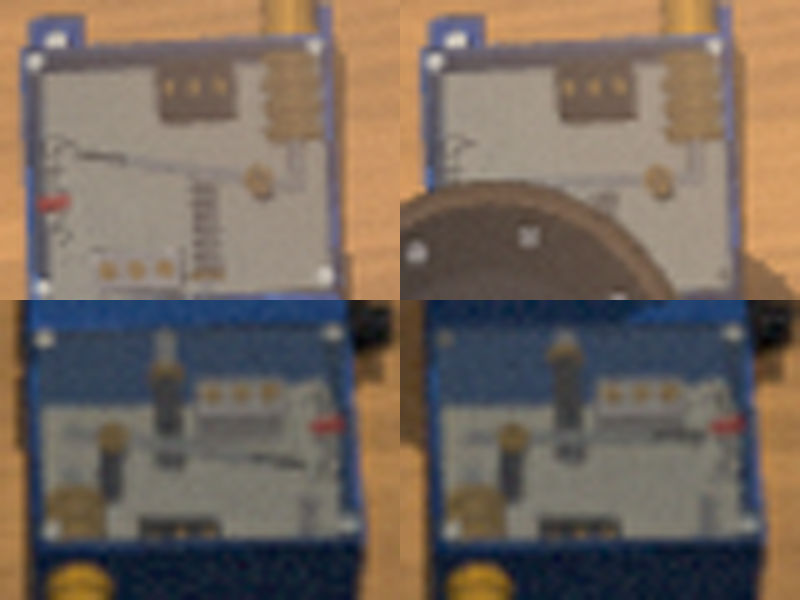

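Turning left to right in the composite, the pointer tip has moved from scene crop (300,464) to (303,434), with the mark at (328,426). The TCP drift shows the true knob axis is about (478.7,65.8). I'll regrip centred on that and measure the pointer.

```bash
cat > m.py <<'E'
from h import *
a=np.deg2rad(2.7); Rm=np.array([[np.cos(a),-np.sin(a)],[np.sin(a),np.cos(a)]]); O=np.array([478.7,65.8])+Rm@[50,0]
sw=lambda p:(p[:,:2]-O)@Rm
def pointer(s,x0=22,x1=70):
    "dark pointer pixels in the switch strip y 18..40: line fit -> tip at y from arm length"
    hsv=cv2.cvtColor(s['bgr'],cv2.COLOR_BGR2HSV); v,u=np.mgrid[:480,:640]; uv=np.c_[u.ravel(),v.ravel()]
    w=sw(ray(s,uv,81)); k=(w[:,0]>x0)&(w[:,0]<x1)&(w[:,1]>14)&(w[:,1]<42)
    g=s['bgr'].max(2).ravel().astype(float)[k]; return w[k],g
def mark(s):
    hsv=cv2.cvtColor(s['bgr'],cv2.COLOR_BGR2HSV); v,u=np.mgrid[:480,:640]; w=sw(ray(s,np.c_[u.ravel(),v.ravel()],81))
    d=s['bgr'].astype(float); r=(d[...,2]-np.maximum(d[...,0],d[...,1])).ravel()
    k=(w[:,0]>0)&(w[:,0]<80)&(w[:,1]>42)&(w[:,1]<60)&(r>25); return (w[k]*r[k,None]).sum(0)/r[k].sum(),k.sum()
E
python3 - <<'E'
from m import *
for n in('top','scene'):
    s=snap(n); s0=dict(s,bgr=cv2.imread(f'pics/{n}0.png'))
    print(n,'mark',mark(s0),mark(s))
    for q in(s0,s):
        w,g=pointer(q); med=np.median(g); wt=np.clip(med*0.75-g,0,None)
        for lo,hi in((14,21),(21,28),(28,35),(35,42)):
            k=(w[:,1]>lo)&(w[:,1]<hi); print((lo,hi),((w[k]*wt[k,None]).sum(0)/max(wt[k].sum(),1e-9)).round(1),wt[k].sum().round(0),end=' ')
        print()
E
python3 -m crank '[{"dx":0,"dy":0,"dz":0,"ax":0,"ay":0,"az":0,"grip":-0.3},{"dx":0,"dy":0,"dz":0,"ax":0,"ay":0,"az":0,"grip":-0.3},{"dx":-0.17,"dy":0.26,"dz":0,"ax":0,"ay":0,"az":0,"grip":-0.3},{"dx":-0.17,"dy":0.26,"dz":0,"ax":0,"ay":0,"az":0,"grip":-0.3},{"dx":-0.17,"dy":0.26,"dz":0,"ax":0,"ay":0,"az":0,"grip":-0.3}]'
```

```text
top mark (array([41.41467353, 48.53869005]), np.int64(14)) (array([43.60144857, 42.610444  ]), np.int64(1))
(14, 21) [0. 0.] 0.0 (21, 28) [0. 0.] 0.0 (28, 35) [58.8 33.2] 10.0 (35, 42) [0. 0.] 0.0 
(14, 21) [28.8 16.2] 16.0 (21, 28) [30.8 25.4] 41.0 (28, 35) [28.2 31.6] 40.0 (35, 42) [29.2 38. ] 89.0 
scene mark (array([41.46518229, 48.1385793 ]), np.int64(9)) (array([41.74382317, 48.18449691]), np.int64(10))
(14, 21) [0. 0.] 0.0 (21, 28) [55.9 22.1] 6.0 (28, 35) [59.6 33. ] 2.0 (35, 42) [59.7 35.8] 4.0 
(14, 21) [0. 0.] 0.0 (21, 28) [45.3 22.5] 6.0 (28, 35) [45.4 31.5] 27.0 (35, 42) [45.6 36.7] 8.0 
time: 8.65
ee_pos: [478.9, 66.2, 98.3]
tool_rot: [-180.0, 0.0, -151.1]
wrist_force: [-0.0, 0.8, -0.4]
grip_width: 55.7
grip_force: 0.0
```

```bash
python3 -m crank '[{"dx":0,"dy":0,"dz":0,"ax":0,"ay":0,"az":0,"grip":1},{"dx":0,"dy":0,"dz":0,"ax":0,"ay":0,"az":0,"grip":1},{"dx":0,"dy":0,"dz":0,"ax":0,"ay":0,"az":0,"grip":1},{"dx":0,"dy":0,"dz":0,"ax":0,"ay":0,"az":0,"grip":1},{"dx":0,"dy":0,"dz":0,"ax":0,"ay":0,"az":-8,"grip":1},{"dx":0,"dy":0,"dz":0,"ax":0,"ay":0,"az":-16,"grip":1},{"dx":0,"dy":0,"dz":0,"ax":0,"ay":0,"az":-24,"grip":1},{"dx":0,"dy":0,"dz":0,"ax":0,"ay":0,"az":-24,"grip":1},{"dx":0,"dy":0,"dz":0,"ax":0,"ay":0,"az":-24,"grip":1}]'
python3 -m crank '[{"dx":0,"dy":0,"dz":0,"ax":0,"ay":0,"az":0,"grip":-0.3},{"dx":0,"dy":0,"dz":0,"ax":0,"ay":0,"az":0,"grip":-0.3},{"dx":0,"dy":0,"dz":0,"ax":0,"ay":0,"az":0,"grip":-0.3},{"dx":0,"dy":0,"dz":4,"ax":0,"ay":0,"az":0,"grip":-0.3},{"dx":-4,"dy":0,"dz":6,"ax":0,"ay":0,"az":0,"grip":-0.3},{"dx":-8,"dy":-4,"dz":6,"ax":0,"ay":0,"az":0,"grip":-0.3},{"dx":-8,"dy":-8,"dz":6,"ax":0,"ay":0,"az":0,"grip":-0.3},{"dx":-8,"dy":-12,"dz":6,"ax":0,"ay":0,"az":0,"grip":-0.3},{"dx":-8,"dy":-12,"dz":6,"ax":0,"ay":0,"az":0,"grip":-0.3}]'
python3 - <<'E'
from m import *
f=lambda x:cv2.resize(x,(400,300),interpolation=cv2.INTER_CUBIC); im=[]
for n in('top','scene'):
    s=snap(n); im.append(s['bgr']); print(n,'mark',mark(s))
    w,g=pointer(s); med=np.median(g); wt=np.clip(med*0.75-g,0,None)
    for lo,hi in((14,21),(21,28),(28,35),(35,42)):
        k=(w[:,1]>lo)&(w[:,1]<hi); print((lo,hi),((w[k]*wt[k,None]).sum(0)/max(wt[k].sum(),1e-9)).round(1),wt[k].sum().round(0),end=' ')
    print()
t,s=im; t0=cv2.imread('pics/top0.png')
cv2.imwrite('pics/win5.png',np.hstack([f(t[218:263,272:332]),f(s[221:260,325:377])]))
E
```

```text
time: 9.55
ee_pos: [478.8, 66.1, 98.4]
tool_rot: [-180.0, 0.0, -174.9]
wrist_force: [-0.3, -0.3, 4.1]
grip_width: 38.7
grip_force: 39.9
time: 10.45
ee_pos: [397.7, -56.9, 158.4]
tool_rot: [180.0, 0.0, -175.3]
wrist_force: [0.4, 0.9, 0.7]
grip_width: 55.5
grip_force: 0.0
top mark (array([42.28989827, 48.91942715]), np.int64(15))
(14, 21) [0. 0.] 0.0 (21, 28) [0. 0.] 0.0 (28, 35) [0. 0.] 0.0 (35, 42) [0. 0.] 0.0 
scene mark (array([41.44232854, 48.10654595]), np.int64(9))
(14, 21) [0. 0.] 0.0 (21, 28) [42.3 25.1] 7.0 (28, 35) [43.2 31. ] 33.0 (35, 42) [42.  36.9] 5.0
```

View pics/win5.png

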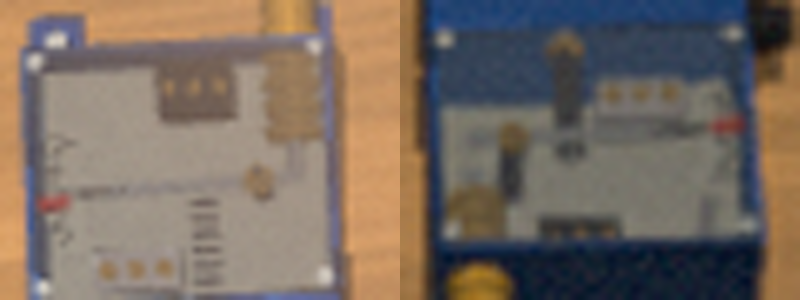

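The pointer now stands close to the mark: top crop tip (80,193) with mark (53,203), and scene crop tip (705,129) with mark (728,126). It is still a little short, so I'll measure the gap at subpixel level from averaged frames.

```bash
cat > fine.py <<'E'
from m import *
def fine(n,N=8):
    S=[snap(n) for _ in range(N)]; s=S[0]; im=np.mean([q['bgr'].astype(np.float32) for q in S],0)
    # resample to switch frame at z=81, 0.25 mm/px : x 20..70, y -20..58
    xs=np.arange(20,70,.25); ys=np.arange(-20,58,.25); X,Y=np.meshgrid(xs,ys)
    P=np.stack([X.ravel(),Y.ravel()],1)@Rm.T+O; uv=proj(s,np.c_[P,np.full(len(P),81.)]).astype(np.float32)
    W=cv2.remap(im,uv[:,0].reshape(X.shape),uv[:,1].reshape(X.shape),cv2.INTER_CUBIC)
    g=W.max(2); red=np.clip(W[...,2]-W[...,:2].max(2)-15,0,None); pts=[]
    for i in range(0,len(ys),8):
        if 15<ys[i]<41:
            row=g[i:i+8].mean(0); k=(xs>34)&(xs<55); d=np.median(row[k])-row; j=np.argmax(np.where(k,d,-1)); l=slice(max(j-10,0),j+11)
            wt=np.clip(d[l]-d[j]*.4,0,None); pts.append((ys[i]+.9,(xs[l]*wt).sum()/wt.sum(),d[j]))
    k=(Y>43)&(X>30)&(X<55); r=red*k
    print(n,'mark',(r*X).sum()/r.sum(),(r*Y).sum()/r.sum()); print(np.round(pts,1).tolist()); return W
if __name__=='__main__': 
    a=[fine(n) for n in('top','scene')]
    cv2.imwrite('pics/fine.png',cv2.resize(np.vstack([np.rot90(np.clip(q,0,255).astype(np.uint8)) for q in a])[:, :],None,fx=2,fy=1.4))
E
python3 fine.py
```

```text
top mark 41.333197874411866 49.17062297980902
[[16.9, 43.9, 15.9], [18.9, 44.5, 14.2], [20.9, 45.0, 25.4], [22.9, 44.9, 26.4], [24.9, 44.4, 20.5], [26.9, 44.8, 29.6], [28.9, 44.9, 31.6], [30.9, 44.9, 30.4], [32.9, 44.7, 30.3], [34.9, 44.3, 34.3], [36.9, 44.3, 38.3], [38.9, 44.4, 31.8], [40.9, 44.7, 18.7]]
scene mark 41.54717379338852 48.649964770190834
[[16.9, 39.5, 7.9], [18.9, 39.6, 7.9], [20.9, 43.9, 8.4], [22.9, 43.8, 12.6], [24.9, 43.2, 14.2], [26.9, 42.6, 16.8], [28.9, 43.1, 21.4], [30.9, 43.6, 25.8], [32.9, 43.8, 27.6], [34.9, 43.5, 30.6], [36.9, 43.1, 33.1], [38.9, 43.0, 29.2], [40.9, 42.9, 15.1]]
```

View pics/fine.png

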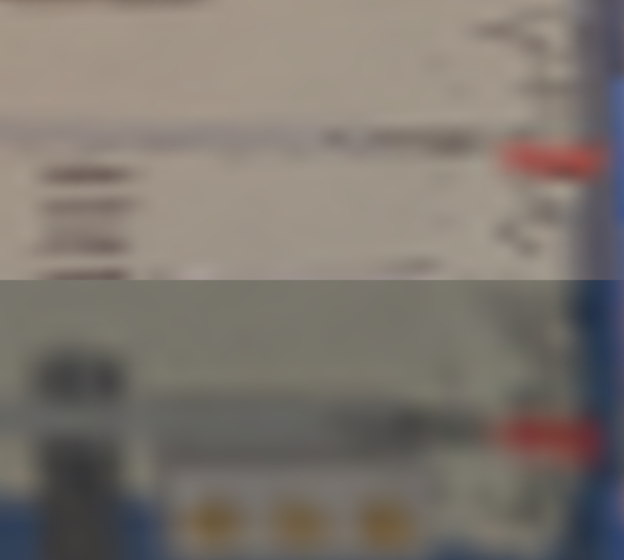

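```bash
python3 -m crank '[{"dx":0,"dy":4,"dz":0,"ax":0,"ay":0,"az":0,"grip":-0.3},{"dx":0,"dy":8,"dz":0,"ax":0,"ay":0,"az":0,"grip":-0.3},{"dx":4,"dy":12,"dz":0,"ax":0,"ay":0,"az":0,"grip":-0.3},{"dx":8,"dy":12,"dz":0,"ax":0,"ay":0,"az":0,"grip":-0.3},{"dx":8,"dy":12,"dz":0,"ax":0,"ay":0,"az":0,"grip":-0.3},{"dx":8,"dy":12,"dz":-3,"ax":0,"ay":0,"az":0,"grip":-0.3},{"dx":8,"dy":12,"dz":-6,"ax":0,"ay":0,"az":0,"grip":-0.3},{"dx":8,"dy":12,"dz":-6,"ax":0,"ay":0,"az":0,"grip":1},{"dx":8,"dy":12,"dz":-6,"ax":0,"ay":0,"az":0,"grip":1},{"dx":8,"dy":12,"dz":-6,"ax":0,"ay":0,"az":0,"grip":1},{"dx":8,"dy":12,"dz":-6,"ax":0,"ay":0,"az":0,"grip":1},{"dx":8,"dy":12,"dz":-6,"ax":0,"ay":0,"az":0,"grip":1}]'
python3 -m crank '[{"dx":0,"dy":0,"dz":0,"ax":0,"ay":0,"az":-7,"grip":1},{"dx":0,"dy":0,"dz":0,"ax":0,"ay":0,"az":-14,"grip":1},{"dx":0,"dy":0,"dz":0,"ax":0,"ay":0,"az":-14,"grip":1},{"dx":0,"dy":0,"dz":0,"ax":0,"ay":0,"az":-14,"grip":1},{"dx":0,"dy":0,"dz":0,"ax":0,"ay":0,"az":-14,"grip":-0.3},{"dx":0,"dy":0,"dz":0,"ax":0,"ay":0,"az":-14,"grip":-0.3},{"dx":0,"dy":0,"dz":0,"ax":0,"ay":0,"az":-14,"grip":-0.3},{"dx":0,"dy":0,"dz":4,"ax":0,"ay":0,"az":-14,"grip":-0.3},{"dx":-4,"dy":0,"dz":6,"ax":0,"ay":0,"az":-14,"grip":-0.3},{"dx":-8,"dy":-4,"dz":6,"ax":0,"ay":0,"az":-14,"grip":-0.3},{"dx":-8,"dy":-8,"dz":6,"ax":0,"ay":0,"az":-14,"grip":-0.3},{"dx":-8,"dy":-12,"dz":6,"ax":0,"ay":0,"az":-14,"grip":-0.3}]'
sed -i "s#pics/fine.png#pics/fine2.png#" fine.py; python3 fine.py
```

```text
time: 12.55
ee_pos: [476.2, 65.6, 96.2]
tool_rot: [-180.0, -0.3, -175.2]
wrist_force: [4.2, 2.9, -31.5]
grip_width: 38.8
grip_force: 44.3
time: 13.75
ee_pos: [398.0, -54.8, 160.1]
tool_rot: [179.9, 0.2, 171.1]
wrist_force: [1.5, 0.2, -0.0]
grip_width: 55.3
grip_force: 0.0
top mark 41.34300078257321 49.160713374082114
[[16.9, 43.2, 18.8], [18.9, 43.3, 17.2], [20.9, 43.1, 26.7], [22.9, 42.9, 35.2], [24.9, 42.8, 36.2], [26.9, 42.7, 41.8], [28.9, 42.8, 48.9], [30.9, 42.9, 48.5], [32.9, 43.0, 42.7], [34.9, 42.8, 42.6], [36.9, 42.7, 35.1], [38.9, 42.6, 34.7], [40.9, 42.8, 25.4]]
scene mark 41.56361672450144 48.66643374661789
[[16.9, 39.4, 7.4], [18.9, 39.6, 8.7], [20.9, 40.3, 14.4], [22.9, 41.1, 21.8], [24.9, 41.3, 22.7], [26.9, 41.5, 24.0], [28.9, 41.7, 28.6], [30.9, 41.7, 35.6], [32.9, 41.6, 38.0], [34.9, 41.6, 38.5], [36.9, 41.7, 37.0], [38.9, 41.7, 36.6], [40.9, 41.7, 18.6]]
```

View pics/fine2.png

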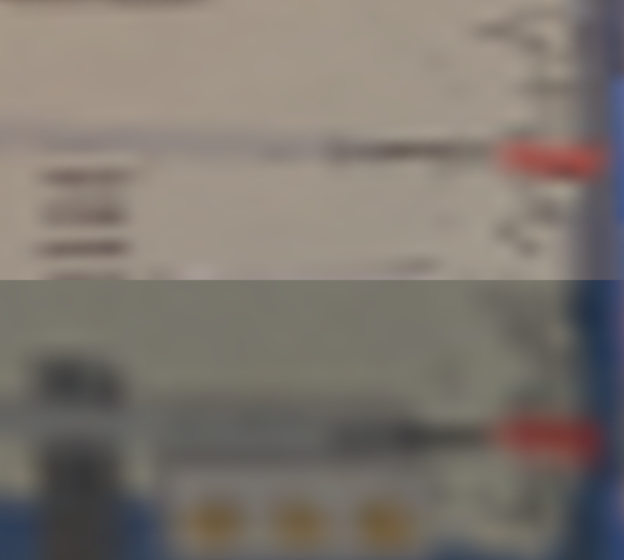

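The pointer now lines up with the mark in both views: the extrapolated gap is about +1.0 mm in top and −0.2 mm in scene, inside ±2.5 mm. The knob is released. Going back to the isolator.

```bash
python3 -m crank '[{"dx":0,"dy":0,"dz":2,"ax":0,"ay":0,"az":8,"grip":-0.2},{"dx":2,"dy":-2,"dz":4,"ax":0,"ay":0,"az":16,"grip":-0.2},{"dx":4,"dy":-4,"dz":4,"ax":0,"ay":0,"az":24,"grip":0.1},{"dx":6,"dy":-6,"dz":4,"ax":0,"ay":0,"az":32,"grip":0.1},{"dx":8,"dy":-8,"dz":4,"ax":0,"ay":0,"az":40,"grip":0.1},{"dx":10,"dy":-10,"dz":4,"ax":0,"ay":0,"az":48,"grip":0.1},{"dx":12,"dy":-12,"dz":4,"ax":0,"ay":0,"az":56,"grip":0.1},{"dx":13,"dy":-14,"dz":4,"ax":0,"ay":0,"az":64,"grip":0.1},{"dx":14,"dy":-16,"dz":4,"ax":0,"ay":0,"az":72,"grip":0.1},{"dx":15.5,"dy":-17,"dz":4,"ax":0,"ay":0,"az":80,"grip":0.1},{"dx":16.6,"dy":-17.8,"dz":2,"ax":0,"ay":0,"az":88,"grip":0.1},{"dx":16.6,"dy":-17.8,"dz":0,"ax":0,"ay":0,"az":92.5,"grip":0.1}]'
python3 -m crank '[{"dx":0,"dy":0,"dz":0,"ax":0,"ay":0,"az":0,"grip":0.1},{"dx":0,"dy":0,"dz":0,"ax":0,"ay":0,"az":0,"grip":0.1},{"dx":0,"dy":0,"dz":0,"ax":0,"ay":0,"az":0,"grip":0.1}]'
```

```text
time: 15.75
ee_pos: [566.2, -232.9, 157.6]
tool_rot: [-179.9, -0.0, -96.3]
wrist_force: [-0.7, 0.8, -0.2]
grip_width: 38.1
grip_force: 0.0
time: 16.05
ee_pos: [565.2, -231.9, 159.5]
tool_rot: [-179.9, -0.0, -96.7]
wrist_force: [-0.1, -0.3, 0.1]
grip_width: 38.5
grip_force: 0.0
```

Well placed: yaw is −96.7° and xy is (565.2,−231.9). I'll descend, grip and turn clockwise, then release and lift.

```bash
python3 -m crank '[{"dx":0,"dy":0,"dz":-2,"ax":0,"ay":0,"az":0,"grip":0.1},{"dx":0,"dy":0,"dz":-4,"ax":0,"ay":0,"az":0,"grip":0.1},{"dx":0,"dy":0,"dz":-4.8,"ax":0,"ay":0,"az":0,"grip":0.1},{"dx":0,"dy":0,"dz":-4.8,"ax":0,"ay":0,"az":0,"grip":0.1},{"dx":0,"dy":0,"dz":-4.8,"ax":0,"ay":0,"az":0,"grip":1},{"dx":0,"dy":0,"dz":-4.8,"ax":0,"ay":0,"az":0,"grip":1},{"dx":0,"dy":0,"dz":-4.8,"ax":0,"ay":0,"az":0,"grip":1},{"dx":0,"dy":0,"dz":-4.8,"ax":0,"ay":0,"az":0,"grip":1}]' 40
python3 -m crank '[{"dx":0,"dy":0,"dz":0,"ax":0,"ay":0,"az":-8,"grip":1},{"dx":0,"dy":0,"dz":0,"ax":0,"ay":0,"az":-16,"grip":1},{"dx":0,"dy":0,"dz":0,"ax":0,"ay":0,"az":-24,"grip":1},{"dx":0,"dy":0,"dz":0,"ax":0,"ay":0,"az":-32,"grip":1},{"dx":0,"dy":0,"dz":0,"ax":0,"ay":0,"az":-40,"grip":1},{"dx":0,"dy":0,"dz":0,"ax":0,"ay":0,"az":-48,"grip":1},{"dx":0,"dy":0,"dz":0,"ax":0,"ay":0,"az":-56,"grip":1},{"dx":0,"dy":0,"dz":0,"ax":0,"ay":0,"az":-60.5,"grip":1},{"dx":0,"dy":0,"dz":0,"ax":0,"ay":0,"az":-60.5,"grip":1},{"dx":0,"dy":0,"dz":0,"ax":0,"ay":0,"az":-60.5,"grip":1},{"dx":0,"dy":0,"dz":0,"ax":0,"ay":0,"az":-60.5,"grip":1}]'
python3 -m crank '[{"dx":0,"dy":0,"dz":0,"ax":0,"ay":0,"az":0,"grip":0.1},{"dx":0,"dy":0,"dz":0,"ax":0,"ay":0,"az":0,"grip":0.1},{"dx":0,"dy":0,"dz":0,"ax":0,"ay":0,"az":0,"grip":0.1},{"dx":0,"dy":0,"dz":4,"ax":0,"ay":0,"az":0,"grip":0.1},{"dx":0,"dy":0,"dz":8,"ax":0,"ay":0,"az":0,"grip":0.1},{"dx":-4,"dy":-1,"dz":9,"ax":0,"ay":0,"az":0,"grip":0.1},{"dx":-8,"dy":-2,"dz":9,"ax":0,"ay":0,"az":0,"grip":0.1},{"dx":-12,"dy":-3,"dz":9,"ax":0,"ay":0,"az":0,"grip":0.1},{"dx":-15,"dy":-3,"dz":9,"ax":0,"ay":0,"az":0,"grip":0.1},{"dx":-15,"dy":-3,"dz":9,"ax":0,"ay":0,"az":0,"grip":0.1},{"dx":-15,"dy":-3,"dz":9,"ax":0,"ay":0,"az":0,"grip":0.1}]'
sed -i "s#pics/fine2.png#pics/x.png#" fine.py; python3 fine.py
python3 -c "
from h import *
cv2.imwrite('pics/end.png',np.hstack([cv2.resize(snap(n)['bgr'][140:320,200:500] if n=='top' else snap(n)['bgr'][180:345,170:430],(400,270),interpolation=cv2.INTER_CUBIC) for n in('top','scene')]))"
```

```text
time: 16.85
ee_pos: [564.4, -231.9, 111.8]
tool_rot: [-180.0, -0.0, -96.6]
wrist_force: [-4.1, 0.9, 4.7]
grip_width: 13.1
grip_force: 39.9
time: 17.95
ee_pos: [564.4, -232.0, 111.8]
tool_rot: [-180.0, 0.0, -157.0]
wrist_force: [-4.4, 1.7, 5.9]
grip_width: 12.7
grip_force: 40.0
time: 19.05
ee_pos: [414.7, -262.1, 201.0]
tool_rot: [-179.9, 0.1, -157.1]
wrist_force: [0.3, 0.0, -0.6]
grip_width: 38.3
grip_force: 0.0
top mark 41.335225046221645 49.138222685222374
[[16.9, 43.1, 20.1], [18.9, 43.4, 17.7], [20.9, 43.1, 27.8], [22.9, 42.9, 36.3], [24.9, 42.8, 35.9], [26.9, 42.7, 42.0], [28.9, 42.8, 50.8], [30.9, 42.9, 50.8], [32.9, 43.0, 43.8], [34.9, 42.8, 43.5], [36.9, 42.7, 36.5], [38.9, 42.6, 36.4], [40.9, 42.8, 26.0]]
scene mark 41.55869653189633 48.662952093318964
[[16.9, 39.1, 7.4], [18.9, 39.4, 8.6], [20.9, 40.3, 14.1], [22.9, 41.0, 21.8], [24.9, 41.3, 22.2], [26.9, 41.5, 22.4], [28.9, 41.7, 27.0], [30.9, 41.7, 35.1], [32.9, 41.6, 37.9], [34.9, 41.5, 38.2], [36.9, 41.6, 37.0], [38.9, 41.7, 37.2], [40.9, 41.7, 18.7]]
```

View pics/end.png

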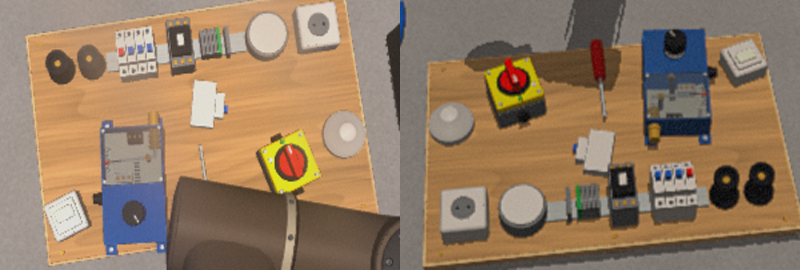

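The end picture shows the handle back at the green dot (top crop (290,160)), the pointer unchanged on the mark, the loose things in place and the gripper clear. Handing in.

```bash
python3 -c "
from plant import bot
print(bot.hand_in())"
```

```text
the job is handed in; nothing more can be done
None
```

I switched the isolator off, turned the knob until the pointer stood on the red mark (about 1 mm off at most, by the cameras), let go, switched the isolator fully back on with nothing loose visibly moved, and handed the job in; no verdict came back.

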